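Clear the tumbler, then hold the soap dish with its drain lip over the basin

TASK

The tooth tumbler has been left hard against the soap dish, so first stand it upright in the middle of the grey drip coaster and let go of it. Then lift the soap dish straight up off the counter, turn it a quarter turn in the air so that its drain lip points squarely into the basin from the side facing the dish, and finish still holding it there to drip off, steady and level, a few centimetres above the rim, near the middle of that side, with the lip well out over the bowl and nothing but the gripper carrying it. The ball of soap lies loose in the dish: keep the dish level and the ball in its middle all the way, do not touch the ball, keep the tumbler upright, and leave everything else on the counter where it is.

Things in the scene. Friction and masses are not known exactly. Their poses are not given: they have to be found in the camera images.
- dish: white ceramic soap dish, an open tray 120 long (its x) by 58 wide by 24 high, upright flat sides, walls 5, 0.16 to 0.26 kg, loose; origin at the centre of its underside, x towards its drain lip, which first points away from the robot. Floor dished: lowest in the middle, 6 thick there, near flat within 10 of it, then rising 12 deg to the ends. Grip across its width at mid-length, where it balances
- dish_mid (a point): middle of the dish's floor, 6 above its underside; the ball belongs here
- dish_lip (a point): tip of the drain lip, a spout 20 wide standing 14 out of the dish's +x end: 74 from the dish's middle along its x, 12 above its underside
- soap_ball_center (a point): centre of the pink soap ball, diameter 34, 25 g, lying loose in the middle of the dish (its top is 40 above the dish's underside); it rolls if the dish tilts more than about 7 degrees or is jerked
- tumbler: white ceramic tooth tumbler, open at the top, no handle, 100 high, outer diameter 58 at the foot and 64 at the rim, wall 3.5, 0.13 to 0.2 kg; origin at the centre of its underside; stands by the middle of the dish's long side that faces the basin (its +y side), its rim 6 to 12 and its foot 9 to 15 from that side
- coaster: grey stone-like drip coaster, a square slab 110 by 110 by 9 high, fixed to the counter; origin at the centre of its underside; to the right of the dish
- basin: white ceramic countertop basin, 380 (its x) by 300 by 110 high, rim 16 wide, fixed, left of the dish; origin at the centre of its underside; its -x side faces the dish, x points from that side into the bowl. Beyond the +x side stands a tap 233 high; its spout reaches back to 92 from the basin's centre, underside 175 above the counter
- basin_edge (a point): middle of the basin's side facing the dish: on the outer edge of the rim at its top, 190 along -x from the basin's centre, 110 above the counter
- nail_brush: wooden nail brush 95 by 40 by 30, bristles down; origin at the centre of its underside; leave alone
- cream_jar: small glass cream jar with metal lid, diameter 57, 44 high; origin at the centre of its underside; leave alone
- razor: steel safety razor lying flat, about 107 long, head 42 wide, 13 high; origin on the counter under the middle of its length; leave alone
- floss_box: white dental floss box 50 by 42 by 20; origin at the centre of its underside; leave alone
- pump_bottle: amber pump bottle, diameter 62, 176 high; origin at the centre of its underside; leave alone
- cotton_jar: blue-glazed jar with wooden lid, diameter 86, 101 high; origin at the centre of its underside; leave alone
- soap_ball: the soap ball itself (its origin turns with it as it rolls: use point soap_ball_center for its place)
Mind the look-alikes: they are no part of the job. There is more than one size of the dish; the one meant has the size given above.

How it is judged:
By the outcome, as a careful person would: the job done as asked, in the order asked, and still so for the second after the job is handed in, while the arm keeps its last pose, push and grip.
It also fails if it takes over 67 s, if anything falls off the work surface, if the arm or the gripper's body presses on something with over 40 N, if the wrist force passes 120 N, or if a joint passes its speed limit or range.

ROBOT

A 6-joint arm with a two-finger parallel gripper is mounted at the origin on the work surface. World frame = base frame: x ahead of the robot, y to its left, z up, the work surface at z = 0. Lengths are in m, angles in rad, forces in N, time in s.
With the tool pointing down it reaches from about 0.375 to 0.975 m from the base axis. Payload 3.8 kg.
Tool frame: the origin (TCP) lies at the very end of the fingers, on their centre line; the grasp point (between the pads) lies 19 mm behind it; z points along the fingers, y is the line along which they close (so a half turn about z gives the same grasp; the last joint's range is limited). The gripper opens to 88 mm and grips with 3 to 60 N. Pads are 18 mm wide; open, the fingers measure 123 mm over their backs; the gripper's body (75 mm by 187 mm) begins 45 mm behind the grasp point.
Start: joints at [-1.386, 0.264, 1.604, -0, 1.274, -0.037], TCP at [0.148, -0.658, 0.239] pointing down, gripper open.
Joint ranges: [-2.63, 2.63], [-0.94, 2.18], [0.31, 2.57], [-1.31, 4.45], [0, 2.66], [-2.55, 2.55]. Speed limits (rad/s): [2.57, 2.57, 3.14, 3.14, 3.14, 3.14].

INTERFACE

Orientations are given as a unit quaternion [x, y, z, w].
In Python, from rig import manip, camera, order gives the robot as it stands. The module is installed in compiled form; this text tells all that it offers.
- The arm moves only by the tool move_arm, never from a script. Its argument "motion" is a list of rows, each a list of 3 entries, a list of its own where there are three numbers: the shift along the tool's x, y, z normalised to -1 to 1, where 1 is 0.05 m, then the turn about the tool's z normalised to -1 to 1, where 1 is 5 degrees, then the opening, from 0 (shut) to 1 (fully open). A call has 1 to 5 rows; each row shifts and turns the commanded pose from where the row before left it, along the tool's axes as they then stand; what a row does not reach is not made up. A row lasts 1/10 s, in which the tool goes at most 50 mm and 8.59 degrees, less where a joint would pass 70% of its speed; a pose out of reach is approached as far as the arm can. A call with a number of a shift or a turn outside -1 to 1 is refused whole. A call with a gripper value outside its range is refused whole. The fingers move at their own pace and stop on an object; the grip force is fixed at half the most. Time passes only in rows, so rows that do not move let the fingers close. It gives the time, the measured TCP pose, the force, the opening and the grip force at its end, in the units of the state.
- manip.state(): the state, without advancing time (a new reading comes with each control period).
- camera(name): name is "scene" or "side" or "wrist"; returns a dict with "img" (400x640x3 uint8, blue, green, red), "z_map" (400x640 float32, m along the optical axis (not along the pixel's ray), 0 where there is no reading), "intrinsics" (3x3 intrinsics, pixels), "world_from_camera" (4x4, takes a point from camera to world coordinates). Camera axes: x right, y up, looking along -z (the intrinsics and any distortion apply to the point x, -y, -z); pixel columns grow to the right and rows downward; lengths in m; the calibration is good to about 2 mm. A picture is of the moment at which its call begins.
- order.sign_off(): hands the job in; it is judged then, once.
The state is a dict: "time_s": time; "joints": joint angles; "dq": joint speeds; "joint_efforts": joint torques, N m; "eef_pos": TCP position; "orientation": TCP orientation; "ft_force": force on the tool from outside, world axes, zero at the start; "ft_torque": the same for the moment, N m; "gripper_width": opening from 0.0 (shut) to 1.0 (fully open); "grip_force": force on a finger pad.
Only numpy, scipy, OpenCV 4.12 (cv2) and the standard library are available. Lean on these libraries where they do the work, as an engineer would, in place of code of your own. Each camera call takes 0.05 s, during which the arm holds its last target. There are 200 camera calls.

## Working session

There is one attempt and no reset: what is moved stays moved. The work goes in short steps, Python scripts to look and compute and a tool call to move; the robot and the scene stay as the last step left them, time stands still between calls to the robot, and variables do not carry over. Pictures are saved under pics/ and viewed, at most 10 in all, crops included, and the job is handed in when it is done.

Besides the shell and the picture viewer there is one more tool, called after ">>>" as a command line: name --argument value ..., lists and objects as JSON in quotes. move_arm: Moves the arm, as the interface text tells. Scaled input: -1 to 1 covers 0.05 m each way for a shift and 5 degrees each way for a turn. Its arguments: {"type":"object","properties":{"motion":{"type":"array","items":{"type":"array"}}},"required":["motion"]}

```bash
mkdir -p pics
cat > h.py <<'E'
import numpy as np, cv2
from rig import manip, camera, order
def cam(n):
    c=camera(n); c['K']=np.array(c['intrinsics']); c['T']=np.array(c['world_from_camera']); return c
def rays(c,uv):
    uv=np.atleast_2d(np.array(uv,float)); K=c['K']
    d=np.c_[(uv[:,0]-K[0,2])/K[0,0],-(uv[:,1]-K[1,2])/K[1,1],-np.ones(len(uv))]
    return c['T'][:3,3], d@c['T'][:3,:3].T
def onz(c,uv,z):
    o,d=rays(c,uv); return o+d*((z-o[2])/d[:,2])[:,None]
def cloud(c):
    z=c['z_map']; v,u=np.mgrid[0:z.shape[0],0:z.shape[1]]
    o,d=rays(c,np.c_[u.ravel(),v.ravel()]); P=o+d*z.ravel()[:,None]; P[z.ravel()==0]=np.nan
    return P.reshape(*z.shape,3)
E
python3 - <<'E'
from h import *
a=cam('scene');b=cam('side');w=cam('wrist')
for n,c in (('scene',a),('side',b),('wrist',w)):
    cv2.imwrite(f'pics/{n}0.png',c['img']); print(n,c['K'].round(1).tolist(),c['T'].round(3).tolist())
    np.savez(f'{n}0.npz',**{k:c[k] for k in('img','z_map','K','T')})
s=manip.state(); print({k:np.round(v,3).tolist() for k,v in s.items()})
E
```

```text
scene [[421.2, 0.0, 318.9], [0.0, 421.2, 208.8], [0.0, 0.0, 1.0]] [[0.799, -0.476, 0.367, 0.919], [0.601, 0.618, -0.507, -0.542], [0.015, 0.626, 0.78, 0.933], [0.0, 0.0, 0.0, 1.0]]
side [[377.1, 0.0, 321.3], [0.0, 377.1, 206.1], [0.0, 0.0, 1.0]] [[0.968, 0.175, -0.18, 0.331], [-0.251, 0.626, -0.738, -0.671], [-0.017, 0.76, 0.65, 0.71], [0.0, 0.0, 0.0, 1.0]]
wrist [[314.6, 0.0, 318.2], [0.0, 314.6, 196.3], [0.0, 0.0, 1.0]] [[0.219, 0.923, 0.315, 0.232], [-0.976, 0.208, 0.069, -0.64], [-0.002, -0.322, 0.947, 0.383], [0.0, 0.0, 0.0, 1.0]]
{'time_s': 0.15, 'joints': [-1.386, 0.265, 1.605, 0.0, 1.274, -0.037], 'dq': [0.001, -0.002, -0.005, 0.0, 0.0, -0.0], 'joint_efforts': [0.001, -50.285, -35.747, 0.073, 0.025, -0.0], 'eef_pos': [0.148, -0.658, 0.238], 'orientation': [0.994, 0.111, -0.0, -0.001], 'ft_force': [0.302, -0.203, -1.034], 'ft_torque': [0.008, 0.003, 0.068], 'grip_force': 0.0, 'gripper_width': 1.002}
```

View pics/scene0.png

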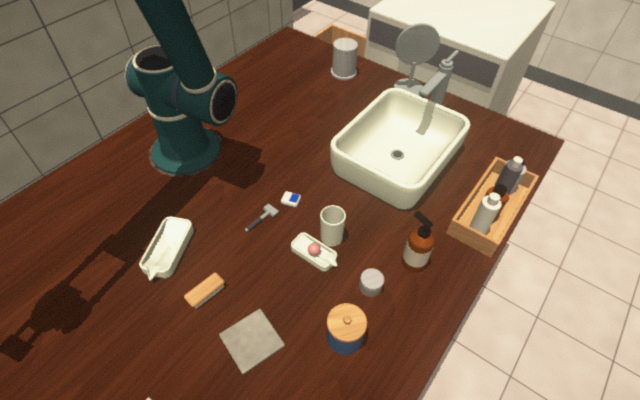

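View pics/side0.png

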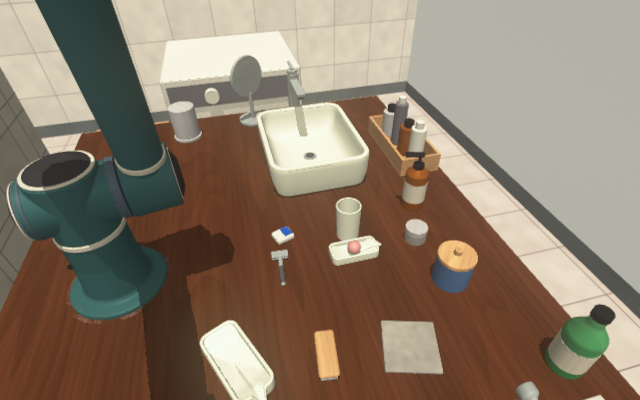

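The scene view shows two dishes. One is at scene (315,252) / side (354,250), small, with the pink ball and the tumbler beside it. The other is at scene (167,248) / side (237,360), larger and empty. The first fits (ball, size, tumbler at its side). The tumbler is at scene (332,225), the coaster at (251,340) and the basin at (400,147). I'll measure sizes and crop to confirm.

```bash
cat > m1.py <<'E'
from h import *
L=lambda n:dict(np.load(n+'0.npz'))
def big(m,seed):
    n,l=cv2.connectedComponents(m.astype(np.uint8)); return l==l[seed[1],seed[0]]
seeds={'scene':dict(dish=(300,246),dish2=(175,240),tumb=(332,235),coast=(251,340),basin=(370,170)),
       'side':dict(dish=(340,256),dish2=(230,350),tumb=(348,225),coast=(410,345),basin=(310,180))}
for n in('scene','side'):
    c=L(n);P=cloud(c);hsv=cv2.cvtColor(c['img'],cv2.COLOR_BGR2HSV)
    print(n,'hsv coaster',hsv[seeds[n]['coast'][1],seeds[n]['coast'][0]])
    Z=P[...,2]
    for k,s in seeds[n].items():
        m=big((Z>(0.005)) & (hsv[...,1]<110)&(hsv[...,2]>90),s)
        Q=P[m]
        print(n,k,m.sum(),'zpct',np.percentile(Q[:,2],[2,50,98,99.7]).round(4),'min',Q.min(0).round(3),'max',Q.max(0).round(3))
        zt={'dish':.024,'dish2':None,'tumb':None,'coast':.009,'basin':.11}[k]
        if zt:
            top=Q[abs(Q[:,2]-zt)<.005]
            r=cv2.minAreaRect((top[:,:2]*1000).astype(np.float32)); print('   top rect mm',np.round(r[0],1),np.round(r[1],1),round(r[2],2))
c=L('scene');cv2.imwrite('pics/crop0.png',cv2.resize(c['img'][190:290,130:350],None,fx=3.6,fy=3.6,interpolation=cv2.INTER_CUBIC))
E
python3 m1.py
```

```text
scene hsv coaster [ 20  54 183]
scene dish 1840 zpct [0.0063 0.0244 0.0993 0.1012] min [ 0.496 -0.096  0.005] max [0.63  0.038 0.103]
   top rect mm [559.7 -31.5] [128.4 122.8] 89.52
scene dish2 2051 zpct [0.0063 0.0189 0.0345 0.0365] min [ 0.185 -0.376  0.005] max [ 0.317 -0.198  0.038]
scene tumb 1840 zpct [0.0063 0.0244 0.0993 0.1012] min [ 0.496 -0.096  0.005] max [0.63  0.038 0.103]
scene coast 2242 zpct [0.0055 0.0084 0.0116 0.0127] min [ 0.521 -0.401  0.005] max [ 0.655 -0.267  0.014]
   top rect mm [ 588.3 -334.3] [109.7 109.7] 72.84
scene basin 21531 zpct [0.013  0.0932 0.2159 0.2398] min [0.048 0.181 0.005] max [0.7   1.525 0.251]
   top rect mm [391.7 723.9] [ 543.  1139.5] 8.39
side hsv coaster [ 21  45 187]
side dish 2002 zpct [0.0066 0.0247 0.1003 0.1017] min [ 0.498 -0.097  0.005] max [0.629 0.037 0.103]
   top rect mm [560.5 -45.2] [124.8 100.8] 0.26
side dish2 3697 zpct [0.0079 0.0184 0.0353 0.0364] min [ 0.186 -0.369  0.005] max [ 0.316 -0.179  0.038]
side tumb 2002 zpct [0.0066 0.0247 0.1003 0.1017] min [ 0.498 -0.097  0.005] max [0.629 0.037 0.103]
side coast 202486 zpct [nan nan nan nan] min [nan nan nan] max [nan nan nan]
   top rect mm [459.9 953.5] [2881.8 2859. ] 0.23
side basin 17519 zpct [0.0112 0.0895 0.211  0.2392] min [0.05  0.182 0.005] max [0.7   1.53  0.252]
   top rect mm [475.6 477.7] [419.9 698.6] 34.95
```

View pics/crop0.png

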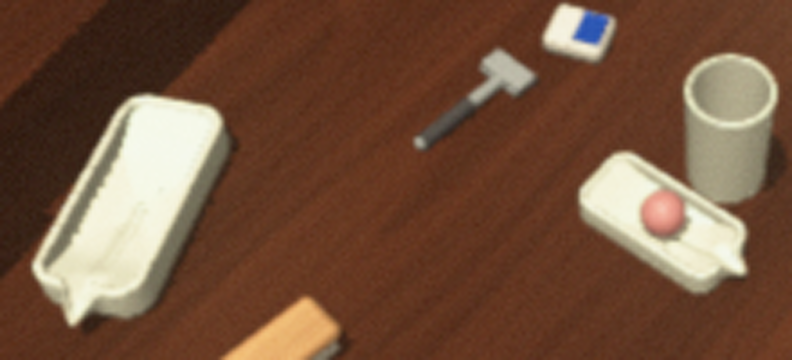

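The crop confirms it: the dish with the ball (crop (663,213)) is the small one, with its lip at crop (735,262) pointing away from the robot. The empty one on the left, about 180 long, is the look-alike. Next come the precise poses from both views.

```bash
cat > m2.py <<'E'
from h import *
from scipy.optimize import least_squares
def circ(p):
    return least_squares(lambda q:np.hypot(p[:,0]-q[0],p[:,1]-q[1])-q[2],[*p.mean(0),.03],loss='soft_l1',f_scale=.002).x
def rect(p):
    r=cv2.minAreaRect((p[:,:2]*1000).astype(np.float32)); return np.round(r[0],1),np.round(r[1],1),round(r[2],2)
if __name__=='__main__':
  for n in('scene','side'):
    c=dict(np.load(n+'0.npz'));P=cloud(c);Z=P[...,2]
    X,Y=P[...,0],P[...,1]
    hsv=cv2.cvtColor(c['img'],cv2.COLOR_BGR2HSV); white=(hsv[...,1]<110)&(hsv[...,2]>90)
    m=(abs(X-.56)<.1)&(abs(Y+.03)<.1)&(Z>.092)
    print(n,'tumbler rim',circ(P[m][:,:2]).round(4),np.percentile(P[m][:,2],[50,95]).round(4))
    for lo,hi in((.02,.08),):
        m=(abs(X-.56)<.1)&(abs(Y+.03)<.1)&(Z>lo)&(Z<hi)
        q=circ(P[m&(Y>-.02)&(Z>.045)][:,:2]); print('  tumbler body',q.round(4))
    m=white&(abs(X-.56)<.1)&(Y<-.03)&(Y>-.13)&(Z>.018)&(Z<.029)&(np.hypot(X-q[0],Y-q[1])>.034)
    p=P[m]
    b=p[p[:,0]<.612]; print('  dish rect',rect(b), 'all',rect(p),'tip',p[p[:,0].argmax()].round(4),'y min/max',np.percentile(p[:,1],[1,99]).round(4), 'z rim',np.percentile(p[:,2],[50,95]).round(4))
    t=p[p[:,0]>.617]; print('  lip pts',t.mean(0).round(4),len(t))
    m=(hsv[...,1]>80)&((hsv[...,0]<8)|(hsv[...,0]>172))&(abs(X-.56)<.08)&(Y>-.13)&(Y<-.02)&(Z>.015)
    print('  ball',P[m].mean(0).round(4),m.sum(),Z[m].max().round(4))
    m=(abs(X-.588)<.09)&(abs(Y+.334)<.09)&(Z>.005)&(Z<.013)&(hsv[...,1]<90); print('  coaster',rect(P[m]),np.median(P[m][:,2]).round(4))
    m=white&(X>.3)&(X<.9)&(Y>.1)&(Y<.62)&(Z>.104)&(Z<.116); print('  basin',rect(P[m]),np.median(P[m][:,2]).round(4),P[m].min(0).round(3),P[m].max(0).round(3))
E
python3 m2.py
```

```text
scene tumbler rim [0.5647 0.0049 0.0301] [0.098 0.101]
  tumbler body [0.5651 0.0047 0.0289]
  dish rect (array([554.7, -65.8]), array([113.4,  61.6]), 1.09) all (array([559.3, -65.9]), array([122.5,  61.6]), 1.39) tip [ 0.6207 -0.0723  0.0199] y min/max [-0.0949 -0.0364] z rim [0.0222 0.0262]
  lip pts [ 0.6182 -0.0703  0.0204] 12
  ball [ 0.5642 -0.0688  0.0323] 99 0.0404
  coaster (array([ 588.5, -334.1]), array([109.3, 109.3]), 72.98) 0.0084
  basin (array([643.9, 396.6]), array([491.8, 428.2]), 0.91) 0.1083 [0.399 0.181 0.104] [0.892 0.61  0.116]
side tumbler rim [0.5645 0.0045 0.03  ] [0.0984 0.1014]
  tumbler body [0.5645 0.0042 0.0291]
  dish rect (array([555. , -65.4]), array([113.8,  60.6]), 0.13) all (array([562.3, -65.3]), array([128.3,  60.6]), 0.26) tip [ 0.6265 -0.0633  0.0187] y min/max [-0.0955 -0.0359] z rim [0.0225 0.0263]
  lip pts [ 0.62   -0.0615  0.0219] 9
  ball [ 0.5558 -0.071   0.0324] 113 0.0425
  coaster (array([ 588.5, -334.2]), array([111.2, 110.4]), 73.03) 0.0095
  basin (array([646.4, 395.6]), array([495.3, 420.8]), 0.68) 0.1091 [0.399 0.183 0.104] [0.895 0.605 0.116]
```

```bash
cat > m3.py <<'E'
from h import *
from m2 import rect,circ
for n in('scene','side'):
    c=dict(np.load(n+'0.npz'));P=cloud(c);X,Y,Z=P[...,0],P[...,1],P[...,2]
    hsv=cv2.cvtColor(c['img'],cv2.COLOR_BGR2HSV); white=(hsv[...,1]<110)&(hsv[...,2]>90)
    m=white&(X>.38)&(X<.78)&(Y>.1)&(Y<.7)&(Z>.098)&(Z<.118)
    l,lab=cv2.connectedComponents(m.astype(np.uint8)); k=np.bincount(lab[lab>0]).argmax(); p=P[lab==k]
    print(n,'basin',rect(p),np.median(p[:,2]).round(4),len(p))
    e=[];
    for x in np.arange(.48,.66,.01):
        s=p[(abs(p[:,0]-x)<.005)]; s=s[s[:,1]<.3]
        if len(s)>3: e.append((x,np.percentile(s[:,1],3)))
    e=np.array(e); print(' near edge fit',np.polyfit(e[:,0],e[:,1],1).round(4),'resid',(e[:,1]-np.polyval(np.polyfit(e[:,0],e[:,1],1),e[:,0])).round(4).tolist(), 'xrange',p[:,0].min().round(4),p[:,0].max().round(4))
    m=(X>.4)&(X<.85)&(Y>-.4)&(Y<.16)&(Z>.09)&(Z<.25)
    l,lab,st,ce=cv2.connectedComponentsWithStats(m.astype(np.uint8))
    for i in range(1,l):
        if st[i,4]>60: q=P[lab==i]; print('  tall',q.min(0).round(3),q.max(0).round(3))
E
python3 m3.py
```

```text
scene basin (array([548.7, 374. ]), array([302.1, 385.4]), 0.32) 0.1073 2039
 near edge fit [0.0072 0.1814] resid [-0.0, 0.0001, -0.0001, 0.0001, -0.0001, 0.0023, 0.0004, -0.0003, -0.0001, -0.0001, -0.0021, -0.0008, -0.0, -0.0001, -0.0008, -0.0002, -0.0005, 0.0009, 0.0015] xrange 0.3969 0.7
  tall [ 0.534 -0.026  0.09 ] [0.596 0.038 0.103]
  tall [0.74  0.039 0.09 ] [0.81  0.095 0.178]
side basin (array([549.9, 394.2]), array([300.7, 423.2]), 0.3) 0.1082 1617
 near edge fit [0.0058 0.1821] resid [0.0006, -0.0005, -0.0003, -0.001, 0.0016, 0.0005, 0.0004, -0.0001, -0.001, -0.0006, -0.0007, 0.0011, 0.0007, -0.0008, 0.0001, -0.0007, -0.0004, 0.0005, 0.0007] xrange 0.3991 0.7005
  tall [0.74  0.038 0.09 ] [0.807 0.093 0.179]
  tall [ 0.533 -0.027  0.09 ] [0.595 0.036 0.103]
  tall [ 0.742 -0.21   0.091] [ 0.759 -0.195  0.104]
```

```bash
cat >> h.py <<'E'
from scipy.spatial.transform import Rotation as R
def pose():
    s=manip.state(); r=R.from_quat(s['orientation']).as_matrix()
    return np.array(s['eef_pos']), np.degrees(np.arctan2(r[1,0],r[0,0])), r, s
def plan(xyz,yaw,n,g,ramp=0,start=None):
    p,y,_,_=pose() 
    if start is not None: p,y=np.array(start[:3]),start[3]
    w=np.ones(n)
    if ramp: w=np.minimum(1,np.minimum(np.arange(1,n+1),np.arange(n,0,-1))/ramp)
    w/=w.sum(); d=np.array(xyz)-p; e=d*0; dy=(yaw-y+180)%360-180; yy=y; out=[]; ep=p.copy()
    for i,k in enumerate(np.cumsum(w)):
        goal=p+d*k; a=np.radians(yy); A=np.array([[np.cos(a),np.sin(a),0],[np.sin(a),-np.cos(a),0],[0,0,-1]])
        sh=(A.T@(goal-ep)/.05).round(2); t=round(-(y+dy*k-yy)/5,2)
        ep=ep+A@sh*.05; yy-=t*5; out.append([sh.tolist(),t,g])
    for i in range(0,n,5): print(out[i:i+5])
    print('end',ep.round(4),round(yy,2)); return out
E
python3 - <<'E'
from h import *
p,y,r,s=pose(); print(p,y); print(r.round(4))
plan([.565,.0047,.2385],90,20,1,2)
E
```

```text
[ 0.14836819 -0.65791535  0.23765845] 12.70656494195943
[[ 9.755e-01  2.200e-01 -3.000e-04]
 [ 2.200e-01 -9.755e-01  1.800e-03]
 [ 1.000e-04 -1.800e-03 -1.000e+00]]
[[[0.29, -0.29, -0.0], np.float64(-0.41), 1], [[0.6, -0.56, -0.0], np.float64(-0.81), 1], [[0.64, -0.52, -0.0], np.float64(-0.81), 1], [[0.68, -0.48, -0.0], np.float64(-0.82), 1], [[0.7, -0.42, -0.0], np.float64(-0.81), 1]]
[[[0.74, -0.37, -0.0], np.float64(-0.81), 1], [[0.76, -0.32, -0.01], np.float64(-0.82), 1], [[0.78, -0.26, 0.0], np.float64(-0.81), 1], [[0.8, -0.21, 0.0], np.float64(-0.82), 1], [[0.81, -0.15, 0.0], np.float64(-0.81), 1]]
[[[0.82, -0.1, 0.0], np.float64(-0.81), 1], [[0.82, -0.03, -0.0], np.float64(-0.82), 1], [[0.82, 0.02, -0.0], np.float64(-0.81), 1], [[0.82, 0.09, -0.0], np.float64(-0.81), 1], [[0.81, 0.14, -0.0], np.float64(-0.82), 1]]
[[[0.8, 0.19, -0.0], np.float64(-0.81), 1], [[0.79, 0.26, -0.0], np.float64(-0.81), 1], [[0.76, 0.31, -0.01], np.float64(-0.82), 1], [[0.74, 0.36, 0.0], np.float64(-0.81), 1], [[0.36, 0.2, 0.0], np.float64(-0.41), 1]]
end [0.5648 0.0047 0.2387] 90.01
```

>>> move_arm --motion '[[[0.29,-0.29,0],-0.41,1],[[0.6,-0.56,0],-0.81,1],[[0.64,-0.52,0],-0.81,1],[[0.68,-0.48,0],-0.82,1],[[0.7,-0.42,0],-0.81,1]]'

```text
time_s: 0.65
eef_pos: [0.2474, -0.4999, 0.2382]
orientation: [0.963, 0.268, 0.0, -0.0]
ft_force: [1.0, -0.2, 0.3]
gripper_width: 0.999
grip_force: 0.0
```

>>> move_arm --motion '[[[0.74,-0.37,0],-0.81,1],[[0.76,-0.32,0],-0.82,1],[[0.78,-0.26,0],-0.81,1],[[0.8,-0.21,0],-0.82,1],[[0.81,-0.15,0],-0.81,1]]'

```text
time_s: 1.15
eef_pos: [0.3574, -0.3255, 0.2385]
orientation: [0.901, 0.434, 0.0, -0.0]
ft_force: [0.2, 0.3, -0.7]
gripper_width: 0.998
grip_force: 0.0
```

>>> move_arm --motion '[[[0.82,-0.1,0],-0.81,1],[[0.82,-0.03,0],-0.82,1],[[0.82,0.02,0],-0.81,1],[[0.82,0.09,0],-0.81,1],[[0.81,0.14,0],-0.82,1]]'

```text
time_s: 1.65
eef_pos: [0.467, -0.1514, 0.2386]
orientation: [0.81, 0.587, -0.0, 0.0]
ft_force: [0.7, -0.4, 0.3]
gripper_width: 0.996
grip_force: 0.0
```

>>> move_arm --motion '[[[0.8,0.19,0],-0.81,1],[[0.79,0.26,0],-0.81,1],[[0.76,0.31,0],-0.82,1],[[0.74,0.36,0],-0.81,1],[[0.36,0.2,0],-0.41,1]]'

```text
time_s: 2.15
eef_pos: [0.566, 0.007, 0.2384]
orientation: [0.705, 0.709, 0.0, -0.0]
ft_force: [0.6, -0.3, 0.3]
gripper_width: 1.0
grip_force: 0.0
```

>>> move_arm --motion '[[[0,0,0],0,1],[[0,0,0],0,1]]'

```text
time_s: 2.35
eef_pos: [0.5645, 0.0043, 0.2382]
orientation: [0.707, 0.707, -0.001, -0.0]
ft_force: [-0.4, 0.3, 0.3]
gripper_width: 0.999
grip_force: 0.0
```

>>> move_arm --motion '[[[0,0,0.4],0,1],[[0,0,0.6],0,1],[[0,0,0.6],0,1],[[0,0,0.5],0,1],[[0,0,0.4],0,1]]'

```text
time_s: 2.85
eef_pos: [0.5631, 0.0026, 0.1119]
orientation: [0.708, 0.706, -0.001, -0.001]
ft_force: [-0.0, -0.3, 0.2]
gripper_width: 1.0
grip_force: 0.0
```

>>> move_arm --motion '[[[0,0,0.4],0,1],[[0,0,0.3],0,1],[[0,0,0.3],0,1],[[0,0,0.14],0,1],[[0,0,0],0,1]]'

```text
time_s: 3.35
eef_pos: [0.564, 0.0039, 0.0557]
orientation: [0.707, 0.707, -0.001, -0.001]
ft_force: [0.8, 0.2, 0.4]
gripper_width: 1.003
grip_force: 0.0
```

>>> move_arm --motion '[[[0,0,0],0,0.8],[[0,0,0],0,0.72],[[0,0,0],0,0.68],[[0,0,0],0,0.6],[[0,0,0],0,0.5]]'

```text
time_s: 3.85
eef_pos: [0.5657, 0.0043, 0.0576]
orientation: [0.707, 0.707, 0.001, 0.001]
ft_force: [0.5, -0.1, 2.5]
gripper_width: 0.692
grip_force: 29.9
```

>>> move_arm --motion '[[[0,0,0],0,0.4],[[0,0,0],0,0.3],[[0,0,0],0,0.2],[[0,0,0],0,0.1],[[0,0,0],0,0]]'

```text
time_s: 4.35
eef_pos: [0.5656, 0.0042, 0.0575]
orientation: [0.707, 0.707, 0.001, 0.001]
ft_force: [0.5, -0.6, 5.1]
gripper_width: 0.693
grip_force: 29.9
```

>>> move_arm --motion '[[[0,0,-0.1],0,0],[[0,0,-0.2],0,0],[[0,0,-0.4],0,0],[[0,0,-0.5],0,0],[[0,0,-0.5],0,0]]'

```text
time_s: 4.85
eef_pos: [0.5639, 0.0042, 0.1421]
orientation: [0.707, 0.707, -0.001, -0.001]
ft_force: [0.9, -0.7, -1.4]
gripper_width: 0.69
grip_force: 30.0
```

>>> move_arm --motion '[[[0,0,-0.2],0,0],[[0,0,-0.1],0,0],[[0,0,0],0,0],[[0,0,0],0,0]]'

```text
time_s: 5.25
eef_pos: [0.5639, 0.0042, 0.1553]
orientation: [0.707, 0.707, -0.001, -0.001]
ft_force: [-0.4, -0.4, -1.8]
gripper_width: 0.692
grip_force: 30.0
```

Run:
```python
from h import *
c=cam('side');np.savez('side1.npz',**{k:c[k] for k in('img','z_map','K','T')})
p,y,r,s=pose(); print(p,y)
cv2.imwrite('pics/s1.png',c['img'][150:350,200:500].repeat(2,0).repeat(2,1))
plan([.5885,-.334,p[2]],90,18,0,4)
```

```text
[0.56375887 0.00422233 0.15513631] 90.00924648519684
[[[-0.11, 0.01, 0.0], np.float64(0.0), 0], [[-0.23, 0.01, 0.0], np.float64(0.0), 0], [[-0.34, 0.03, 0.0], np.float64(0.0), 0], [[-0.45, 0.03, 0.0], np.float64(0.0), 0], [[-0.45, 0.04, 0.0], np.float64(0.0), 0]]
[[[-0.45, 0.03, 0.0], np.float64(0.0), 0], [[-0.45, 0.03, 0.0], np.float64(0.0), 0], [[-0.45, 0.03, 0.0], np.float64(0.0), 0], [[-0.45, 0.04, 0.0], np.float64(0.0), 0], [[-0.45, 0.03, 0.0], np.float64(0.0), 0]]
[[[-0.45, 0.03, 0.0], np.float64(0.0), 0], [[-0.46, 0.04, 0.0], np.float64(0.0), 0], [[-0.45, 0.03, 0.0], np.float64(0.0), 0], [[-0.45, 0.03, 0.0], np.float64(0.0), 0], [[-0.45, 0.03, 0.0], np.float64(0.0), 0]]
[[[-0.34, 0.03, 0.0], np.float64(0.0), 0], [[-0.22, 0.02, 0.0], np.float64(0.0), 0], [[-0.11, 0.0, 0.0], np.float64(0.0), 0]]
end [ 0.5883 -0.3338  0.1551] 90.01
```

View pics/s1.png

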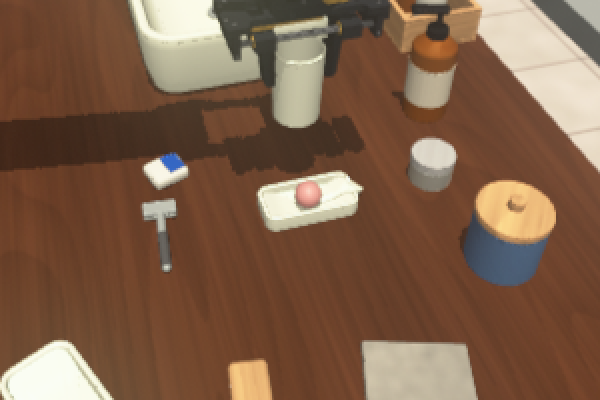

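The picture shows the tumbler upright in the gripper at crop (298,90), with the dish at (308,200) undisturbed. I'm carrying it to the coaster.

>>> move_arm --motion '[[[-0.11,0.01,0],0,0],[[-0.23,0.02,0],0,0],[[-0.34,0.02,0],0,0],[[-0.45,0.03,0],0,0],[[-0.45,0.03,0],0,0]]'

```text
time_s: 5.8
eef_pos: [0.5703, -0.0768, 0.1566]
orientation: [0.707, 0.707, -0.0, 0.0]
ft_force: [0.5, 0.8, -1.1]
gripper_width: 0.689
grip_force: 30.0
```

>>> move_arm --motion '[[[-0.45,0.03,0],0,0],[[-0.45,0.03,0],0,0],[[-0.45,0.03,0],0,0],[[-0.45,0.03,0],0,0],[[-0.45,0.03,0],0,0]]'

```text
time_s: 6.3
eef_pos: [0.5775, -0.1899, 0.1565]
orientation: [0.707, 0.707, -0.0, 0.0]
ft_force: [-0.5, -0.7, -1.4]
gripper_width: 0.689
grip_force: 30.0
```

>>> move_arm --motion '[[[-0.45,0.03,0],0,0],[[-0.46,0.03,0],0,0],[[-0.45,0.03,0],0,0],[[-0.45,0.03,0],0,0],[[-0.45,0.03,0],0,0]]'

```text
time_s: 6.8
eef_pos: [0.5848, -0.3028, 0.1564]
orientation: [0.707, 0.707, -0.0, -0.0]
ft_force: [0.8, 0.1, -1.1]
gripper_width: 0.693
grip_force: 30.0
```

>>> move_arm --motion '[[[-0.34,0.03,0],0,0],[[-0.22,0.02,0],0,0],[[-0.11,0.01,0],0,0],[[0,0,0],0,0],[[0,0,0],0,0]]'

```text
time_s: 7.3
eef_pos: [0.5884, -0.3331, 0.1566]
orientation: [0.707, 0.707, 0.0, -0.0]
ft_force: [0.5, 0.6, -2.4]
gripper_width: 0.694
grip_force: 30.0
```

Run:
```python
from h import *
from m2 import circ
p,y,r,s=pose(); print(p,y)
for n in('scene','side'):
    c=cam(n);P=cloud(c);X,Y,Z=P[...,0],P[...,1],P[...,2]
    m=(np.hypot(X-p[0],Y-p[1])<.045)&(Z>.08)&(Z<.25)
    hsv=cv2.cvtColor(c['img'],cv2.COLOR_BGR2HSV); m&=(hsv[...,1]<110)&(hsv[...,2]>80)
    print(n,m.sum(),np.percentile(Z[m],[1,5,50,99]).round(4))
    for lo,hi in((.10,.12),(.12,.14),(.14,.16)):
        q=P[m&(Z>lo)&(Z<hi)]
        if len(q)>30: print('  ',lo,circ(q[:,:2]).round(4),len(q))
```

```text
[ 0.58840187 -0.33314318  0.15655829] 90.03069976736487
scene 669 [0.1014 0.1067 0.1616 0.2442]
   0.1 [ 0.5881 -0.3328  0.0271] 93
   0.12 [ 0.5882 -0.3324  0.028 ] 108
   0.14 [ 0.5886 -0.3322  0.0286] 118
side 1665 [0.1024 0.1096 0.1664 0.2399]
   0.1 [ 0.588  -0.3308  0.0292] 184
   0.12 [ 0.5869 -0.3323  0.0282] 246
   0.14 [ 0.5869 -0.3326  0.0285] 307
```

>>> move_arm --motion '[[[-0.03,0,0.2],0,0],[[0,0,0.4],0,0],[[0,0,0.4],0,0],[[0,0,0.3],0,0],[[0,0,0.2],0,0]]'

```text
time_s: 7.9
eef_pos: [0.5876, -0.3344, 0.0795]
orientation: [0.707, 0.707, -0.0, -0.001]
ft_force: [-0.4, 1.0, -1.2]
gripper_width: 0.691
grip_force: 30.0
```

>>> move_arm --motion '[[[0,0,0.1],0,0],[[0,0,0.1],0,0],[[0,0,0.04],0,0],[[0,0,0.02],0,0],[[0,0,0],0,0]]'

```text
time_s: 8.4
eef_pos: [0.5887, -0.3355, 0.0692]
orientation: [0.707, 0.707, 0.0, 0.0]
ft_force: [-0.1, -0.8, -2.3]
gripper_width: 0.691
grip_force: 30.0
```

>>> move_arm --motion '[[[0,0,0.02],0,0],[[0,0,0],0,0]]'

```text
time_s: 8.6
eef_pos: [0.5886, -0.3354, 0.068]
orientation: [0.707, 0.707, 0.0, 0.0]
ft_force: [-0.2, -0.6, -1.0]
gripper_width: 0.693
grip_force: 30.0
```

Contact is beginning (Fz is easing). One more small step, then a gradual release.

>>> move_arm --motion '[[[0,0,0.02],0,0],[[0,0,0.01],0,0],[[0,0,0],0,0]]'

```text
time_s: 8.9
eef_pos: [0.5885, -0.3355, 0.0666]
orientation: [0.707, 0.707, -0.0, 0.0]
ft_force: [-0.9, 0.1, 0.7]
gripper_width: 0.688
grip_force: 30.0
```

>>> move_arm --motion '[[[0,0,0],0,0.7],[[0,0,0],0,0.75],[[0,0,0],0,0.85],[[0,0,0],0,1],[[0,0,0],0,1]]'

```text
time_s: 9.4
eef_pos: [0.5885, -0.3353, 0.0661]
orientation: [0.707, 0.707, 0.0, -0.0]
ft_force: [0.2, -0.2, 0.6]
gripper_width: 0.991
grip_force: 0.0
```

>>> move_arm --motion '[[[0,0,-0.1],0,1],[[0,0,-0.3],0,1],[[0,0,-0.6],0,1],[[0,0,-0.9],0,1],[[0,0,-0.9],0,1]]'

```text
time_s: 9.9
eef_pos: [0.5881, -0.3351, 0.2083]
orientation: [0.707, 0.707, -0.0, -0.0]
ft_force: [1.1, -0.1, -0.3]
gripper_width: 1.0
grip_force: 0.0
```

Run:
```python
from h import *
from m2 import circ
p,y,r,s=pose(); print(p,y)
for n in('scene','side'):
    c=cam(n);P=cloud(c);X,Y,Z=P[...,0],P[...,1],P[...,2]
    m=(np.hypot(X-.588,Y+.334)<.045)&(Z>.02)&(Z<.115)
    for lo,hi in((.02,.06),(.06,.1),(.1,.115)):
        q=P[m&(Z>lo)&(Z<hi)]
        if len(q)>30: print(n,lo,circ(q[:,:2]).round(4),len(q),np.percentile(q[:,2],98).round(4))
# dish start pose by wrist cam later
plan([.560,-.0655,.2],0,22,1,3)
```

```text
[ 0.58805001 -0.33508467  0.20826539] 90.00721669040234
scene 0.02 [ 0.5884 -0.3346  0.0281] 337 0.0591
scene 0.06 [ 0.5887 -0.3343  0.0292] 328 0.099
scene 0.1 [ 0.5879 -0.3343  0.0299] 166 0.1113
side 0.02 [ 0.5868 -0.335   0.0282] 495 0.0595
side 0.06 [ 0.5868 -0.3351  0.0292] 766 0.0992
side 0.1 [ 0.5871 -0.3347  0.0299] 363 0.1109
[[[0.09, -0.01, 0.01], np.float64(0.3), 1], [[0.18, -0.03, 0.01], np.float64(0.6), 1], [[0.27, -0.05, 0.01], np.float64(0.9), 1], [[0.26, -0.08, 0.02], np.float64(0.9), 1], [[0.26, -0.09, 0.02], np.float64(0.9), 1]]
[[[0.25, -0.12, 0.02], np.float64(0.9), 1], [[0.24, -0.13, 0.01], np.float64(0.9), 1], [[0.23, -0.16, 0.02], np.float64(0.9), 1], [[0.21, -0.17, 0.02], np.float64(0.9), 1], [[0.2, -0.18, 0.02], np.float64(0.9), 1]]
[[[0.19, -0.21, 0.01], np.float64(0.9), 1], [[0.17, -0.21, 0.02], np.float64(0.9), 1], [[0.15, -0.23, 0.02], np.float64(0.9), 1], [[0.14, -0.24, 0.01], np.float64(0.9), 1], [[0.11, -0.25, 0.02], np.float64(0.9), 1]]
[[[0.09, -0.26, 0.02], np.float64(0.9), 1], [[0.08, -0.26, 0.02], np.float64(0.9), 1], [[0.05, -0.27, 0.01], np.float64(0.9), 1], [[0.03, -0.27, 0.02], np.float64(0.9), 1], [[0.01, -0.28, 0.02], np.float64(0.9), 1]]
[[[-0.01, -0.18, 0.01], np.float64(0.6), 1], [[-0.0, -0.09, 0.01], np.float64(0.3), 1]]
end [ 0.5602 -0.0657  0.1998] 0.01
```

The tumbler stands upright in the middle of the coaster (within about 1 mm). Next I move over the dish and turn.

>>> move_arm --motion '[[[0.09,-0.01,0],0.3,1],[[0.18,-0.03,0],0.6,1],[[0.27,-0.05,0],0.9,1],[[0.26,-0.08,0],0.9,1],[[0.26,-0.09,0],0.9,1]]'

```text
time_s: 10.5
eef_pos: [0.5818, -0.2806, 0.2069]
orientation: [0.81, 0.586, 0.0, 0.0]
ft_force: [0.3, 0.4, 0.0]
gripper_width: 1.001
grip_force: 0.0
```

>>> move_arm --motion '[[[0.25,-0.12,0],0.9,1],[[0.24,-0.13,0],0.9,1],[[0.23,-0.16,0],0.9,1],[[0.21,-0.17,0],0.9,1],[[0.2,-0.18,0],0.9,1]]'

```text
time_s: 11.0
eef_pos: [0.5735, -0.2124, 0.2069]
orientation: [0.909, 0.417, 0.0, 0.0]
ft_force: [-0.1, 0.1, 0.4]
gripper_width: 0.998
grip_force: 0.0
```

>>> move_arm --motion '[[[0.19,-0.21,0],0.9,1],[[0.17,-0.21,0],0.9,1],[[0.15,-0.23,0],0.9,1],[[0.14,-0.24,0],0.9,1],[[0.11,-0.25,0],0.9,1]]'

```text
time_s: 11.5
eef_pos: [0.5654, -0.144, 0.2069]
orientation: [0.973, 0.232, 0.0, 0.0]
ft_force: [-0.1, -0.6, 0.2]
gripper_width: 0.999
grip_force: 0.0
```

>>> move_arm --motion '[[[0.09,-0.26,0],0.9,1],[[0.08,-0.26,0],0.9,1],[[0.05,-0.27,0],0.9,1],[[0.03,-0.27,0],0.9,1],[[0.01,-0.28,0],0.9,1]]'

```text
time_s: 12.0
eef_pos: [0.5569, -0.0759, 0.2069]
orientation: [0.999, 0.038, 0.0, 0.0]
ft_force: [-0.1, -0.3, -0.2]
gripper_width: 1.0
grip_force: 0.0
```

>>> move_arm --motion '[[[-0.01,-0.18,0],0.6,1],[[0,-0.09,0],0.3,1],[[0,0,0],0,1],[[0,0,0],0,1]]'

```text
time_s: 12.4
eef_pos: [0.5558, -0.063, 0.2067]
orientation: [1.0, 0.001, 0.0, 0.0]
ft_force: [-0.9, -0.0, -0.4]
gripper_width: 1.004
grip_force: 0.0
```

```bash
cat > m4.py <<'E'
from h import *
from m2 import rect,circ
p,y,r,s=pose(); print(p,y,np.round(s['joints'],2))
for n in('wrist','side','scene'):
    c=cam(n);hsv=cv2.cvtColor(c['img'],cv2.COLOR_BGR2HSV);P=cloud(c);X,Y,Z=P[...,0],P[...,1],P[...,2]
    if n=='wrist': cv2.imwrite('pics/w2.png',c['img'])
    white=(hsv[...,1]<110)&(hsv[...,2]>90)
    m=white&(abs(X-.565)<.09)&(abs(Y+.0655)<.05)&(Z>.017)&(Z<.03)
    q=P[m]
    if len(q)<50: print(n,'few',len(q)); continue
    # side lines: extremes per x bin
    ys=[(x,*np.percentile(q[abs(q[:,0]-x)<.006][:,1],[2,98])) for x in np.arange(.51,.605,.01) if (abs(q[:,0]-x)<.006).sum()>5]
    ys=np.array(ys); f=[np.polyfit(ys[:,0],ys[:,k],1) for k in(1,2)]
    e=q[abs(q[:,1]+.0655)<.02]
    print(n,len(q),'rect',rect(q),'yaw',[np.degrees(a[0]).round(2) for a in f],'y@.558',[np.polyval(a,.558).round(4) for a in f],'x',np.percentile(q[:,0],[.5,99.5]).round(4),'z98',np.percentile(q[:,2],98).round(4))
    b=(hsv[...,1]>80)&((hsv[...,0]<8)|(hsv[...,0]>172))&(abs(X-.56)<.04)&(abs(Y+.066)<.03)&(Z>.015)&(hsv[...,2]>120)
    u=np.argwhere(b)[:,::-1].mean(0); print('   ball ray at z=.023',onz(c,u,.023).round(4),'zmax',Z[b].max().round(4) if b.any() else None)
E
python3 m4.py
```

```text
[ 0.55576551 -0.06300713  0.20669675] 0.06337953493894002 [-0.16  0.07  1.89 -0.    1.18  1.41]
wrist 2138 rect (array([564.5, -64.4]), array([127.9,  58.1]), 0.32) yaw [np.float64(-0.57), np.float64(1.11)] y@.558 [np.float64(-0.0928), np.float64(-0.0362)] x [0.501 0.625] z98 0.0285
   ball ray at z=.023 [[ 0.5618 -0.0674  0.023 ]] zmax 0.0403
side 458 rect (array([562.5, -65.3]), array([129.1,  61.5]), 0.08) yaw [np.float64(-0.07), np.float64(0.51)] y@.558 [np.float64(-0.0951), np.float64(-0.0376)] x [0.4983 0.6223] z98 0.0284
   ball ray at z=.023 [[ 0.5593 -0.0621  0.023 ]] zmax 0.0419
scene 374 rect (array([560.8, -65.8]), array([ 59.6, 128.8]), 88.78) yaw [np.float64(-0.28), np.float64(0.23)] y@.558 [np.float64(-0.0945), np.float64(-0.0376)] x [0.4977 0.621 ] z98 0.0276
   ball ray at z=.023 [[ 0.56   -0.0641  0.023 ]] zmax 0.0422
```

View pics/w2.png

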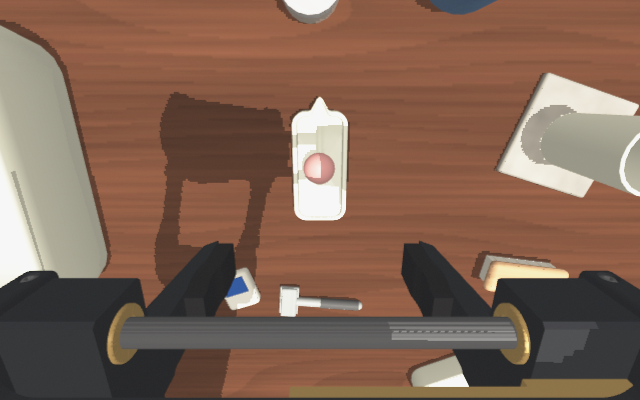

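The wrist view shows the dish at (320,165) with its lip up, away from the robot, and the ball centred at (319,168). The tumbler is on the coaster at (575,140). Both sides of the dish are free for the fingers, so I'm descending.

>>> move_arm --motion '[[[0.06,0.05,0.3],0,1],[[0,0,0.6],0,1],[[0,0,0.6],0,1],[[0,0,0.6],0,1],[[0,0,0.6],0,1]]'

```text
time_s: 13.05
eef_pos: [0.5582, -0.0658, 0.0689]
orientation: [1.0, -0.0, -0.0, -0.0]
ft_force: [0.5, 0.4, 0.2]
gripper_width: 1.0
grip_force: 0.0
```

>>> move_arm --motion '[[[0,0,0.5],0,1],[[0,0,0.3],0,1],[[0,0,0.2],0,1],[[0,0,0.15],0,1],[[0,0,0],0,1]]'

```text
time_s: 13.55
eef_pos: [0.5586, -0.0655, 0.0132]
orientation: [1.0, 0.0, -0.0, -0.0]
ft_force: [-0.4, -0.4, -0.4]
gripper_width: 1.0
grip_force: 0.0
```

>>> move_arm --motion '[[[0,0,0],0,1],[[0,0,0],0,1]]'

```text
time_s: 13.75
eef_pos: [0.5598, -0.0656, 0.015]
orientation: [1.0, 0.0, 0.001, 0.0]
ft_force: [-0.1, 0.0, 0.1]
gripper_width: 1.002
grip_force: 0.0
```

>>> move_arm --motion '[[[0,0,0.1],0,1],[[0,0,0.08],0,1],[[0,0,0],0,0.9],[[0,0,0],0,0.8],[[0,0,0],0,0.74]]'

```text
time_s: 14.25
eef_pos: [0.5587, -0.0654, 0.0047]
orientation: [1.0, 0.0, -0.0, -0.0]
ft_force: [0.2, 0.3, -0.2]
gripper_width: 0.754
grip_force: 0.0
```

>>> move_arm --motion '[[[0,0,0],0,0.72],[[0,0,0],0,0.7],[[0,0,0],0,0.69],[[0,0,0],0,0.68],[[0,0,0],0,0.67]]'

```text
time_s: 14.75
eef_pos: [0.5587, -0.0652, 0.0047]
orientation: [1.0, -0.0, 0.0, -0.0]
ft_force: [0.4, 0.8, 0.4]
gripper_width: 0.673
grip_force: 0.9
```

>>> move_arm --motion '[[[0,0,0],0,0.66],[[0,0,0],0,0.65],[[0,0,0],0,0.6],[[0,0,0],0,0.4],[[0,0,0],0,0]]'

```text
time_s: 15.25
eef_pos: [0.5588, -0.0653, 0.0048]
orientation: [1.0, 0.0, 0.0, -0.0]
ft_force: [-0.1, 2.6, -0.0]
gripper_width: 0.654
grip_force: 30.0
```

>>> move_arm --motion '[[[0,0,0],0,0],[[0,0,0],0,0]]'

```text
time_s: 15.45
eef_pos: [0.5588, -0.0654, 0.0048]
orientation: [1.0, 0.0, 0.0, -0.0]
ft_force: [-0.0, 2.2, 1.3]
gripper_width: 0.655
grip_force: 30.0
```

>>> move_arm --motion '[[[0,0,-0.03],0,0],[[0,0,-0.06],0,0],[[0,0,-0.1],0,0],[[0,0,-0.13],0,0],[[0,0,-0.15],0,0]]'

```text
time_s: 15.95
eef_pos: [0.5586, -0.0656, 0.0287]
orientation: [1.0, 0.0, -0.0, 0.0]
ft_force: [0.2, 0.1, -1.8]
gripper_width: 0.655
grip_force: 30.0
```

>>> move_arm --motion '[[[0,0,-0.13],0,0],[[0,0,-0.1],0,0],[[0,0,-0.06],0,0],[[0,0,-0.03],0,0],[[0,0,0],0,0]]'

```text
time_s: 16.45
eef_pos: [0.5588, -0.0655, 0.0444]
orientation: [1.0, 0.0, 0.0, 0.0]
ft_force: [-0.0, 0.4, -2.5]
gripper_width: 0.654
grip_force: 30.0
```

```bash
cat > m5.py <<'E'
from h import *
import sys
p,y,r,s=pose(); print(p.round(4),round(y,2),'tilt',np.degrees(np.arccos(-r[2,2])).round(2),np.round(s['ft_force'],1),np.round(s['ft_torque'],2))
t=np.array([np.cos(np.radians(y)),np.sin(np.radians(y))]);u=np.array([-t[1],t[0]])
for n in ('wrist','side','scene'):
    c=cam(n);hsv=cv2.cvtColor(c['img'],cv2.COLOR_BGR2HSV);P=cloud(c)
    if len(sys.argv)>1 and n==sys.argv[2]: cv2.imwrite('pics/'+sys.argv[1],c['img'])
    L=np.stack([(P[...,:2]-p[:2])@t,(P[...,:2]-p[:2])@u,P[...,2]-p[2]],-1)
    near=(abs(L[...,0])<.09)&(abs(L[...,1])<.04)&(L[...,2]>-.02)&(L[...,2]<.05)
    b=near&(hsv[...,1]>80)&((hsv[...,0]<9)|(hsv[...,0]>172))&(hsv[...,2]>90)
    Q=L[b]
    if len(Q)>30:
        from scipy.optimize import least_squares
        f=least_squares(lambda q:np.linalg.norm(Q-q,axis=1)-.017,[0,0,.02],loss='soft_l1',f_scale=.002).x
        print(n,'ball centre rel TCP (along,left,up)',f.round(4),len(Q))
    w=near&(hsv[...,1]<100)&(hsv[...,2]>90)&(L[...,2]>.01)&(L[...,2]<.03)
    q=L[w]
    if len(q)>50:
        for lo,hi in((-.062,-.045),(.040,.06)):
            k=q[(q[:,0]>lo)&(q[:,0]<hi)]
            if len(k)>8: print(n,'  rim z at',lo,np.percentile(k[:,2],[75,90]).round(4),len(k),'lat ctr',k[:,1].min().round(3),k[:,1].max().round(3))
        print(n,'  along',np.percentile(q[:,0],[.5,99.5]).round(4))
E
python3 m5.py w3.png wrist
```

```text
[ 0.5588 -0.0655  0.0444] 0.01 tilt 0.02 [-0.   0.4 -2.5] [-0.   -0.03  0.08]
wrist ball centre rel TCP (along,left,up) [0.0026 0.0012 0.0176] 1748
wrist   rim z at -0.062 [0.0181 0.0189] 2495 lat ctr -0.029 0.028
wrist   rim z at 0.04 [0.018  0.0189] 4226 lat ctr -0.029 0.029
wrist   along [-0.0564  0.0687]
side   rim z at -0.062 [0.0184 0.0196] 115 lat ctr -0.031 0.028
side   along [-0.0606 -0.0158]
scene ball centre rel TCP (along,left,up) [-0.0013  0.0015  0.0169] 39
scene   rim z at -0.062 [0.0131 0.0143] 11 lat ctr 0.007 0.025
scene   rim z at 0.04 [0.0169 0.0182] 119 lat ctr -0.03 0.027
scene   along [-0.0501  0.0661]
```

View pics/w3.png

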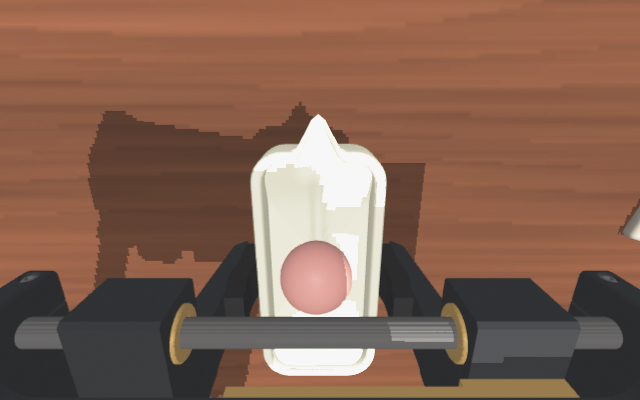

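The dish hangs level with the ball in its middle (wrist pixel (316,277)). I lift on straight up, then turn.

>>> move_arm --motion '[[[0,0,-0.03],0,0],[[0,0,-0.07],0,0],[[0,0,-0.11],0,0],[[0,0,-0.15],0,0],[[0,0,-0.18],0,0]]'

```text
time_s: 17.1
eef_pos: [0.5587, -0.0655, 0.0719]
orientation: [1.0, 0.0, -0.0, 0.0]
ft_force: [-0.4, -0.4, -2.4]
gripper_width: 0.654
grip_force: 30.0
```

>>> move_arm --motion '[[[0,0,-0.2],0,0],[[0,0,-0.2],0,0],[[0,0,-0.2],0,0],[[0,0,-0.2],0,0],[[0,0,-0.2],0,0]]'

```text
time_s: 17.6
eef_pos: [0.5587, -0.0655, 0.1222]
orientation: [1.0, 0.0, 0.0, 0.0]
ft_force: [-0.0, -0.3, -1.7]
gripper_width: 0.654
grip_force: 30.0
```

>>> move_arm --motion '[[[0,0,-0.2],0,0],[[0,0,-0.16],0,0],[[0,0,-0.12],0,0],[[0,0,-0.08],0,0],[[0,0,-0.04],0,0]]'

```text
time_s: 18.1
eef_pos: [0.5588, -0.0655, 0.1516]
orientation: [1.0, 0.0, 0.0, 0.0]
ft_force: [-0.1, 0.5, -3.0]
gripper_width: 0.654
grip_force: 30.0
```

>>> move_arm --motion '[[[0,0,0],0,0],[[0,0,0],-0.1,0],[[0,0,0],-0.2,0],[[0,0,0],-0.3,0],[[0,0,0],-0.4,0]]'

```text
time_s: 18.6
eef_pos: [0.5586, -0.0654, 0.1509]
orientation: [0.999, 0.045, -0.0, -0.0]
ft_force: [-0.9, 0.5, -3.0]
gripper_width: 0.654
grip_force: 30.0
```

>>> move_arm --motion '[[[0,0,0],-0.5,0],[[0,0,0],-0.6,0],[[0,0,0],-0.6,0],[[0,0,0],-0.6,0],[[0,0,0],-0.6,0]]'

```text
time_s: 19.1
eef_pos: [0.5585, -0.0655, 0.1509]
orientation: [0.985, 0.171, -0.0, -0.0]
ft_force: [-0.7, 0.1, -2.9]
gripper_width: 0.655
grip_force: 30.0
```

```bash
python3 m5.py | grep -v rim
```

```text
[ 0.5585 -0.0655  0.1509] 19.7 tilt 0.03 [-0.7  0.1 -2.9] [-0.03 -0.05 -0.02]
wrist ball centre rel TCP (along,left,up) [0.0026 0.0006 0.0177] 3698
wrist   along [-0.0563  0.0688]
side ball centre rel TCP (along,left,up) [0.0009 0.0009 0.0188] 112
side   along [-0.0606  0.0145]
scene   along [-0.0594  0.0652]
```

>>> move_arm --motion '[[[0,0,0],-0.6,0],[[0,0,0],-0.6,0],[[0,0,0],-0.6,0],[[0,0,0],-0.6,0],[[0,0,0],-0.6,0]]'

```text
time_s: 19.75
eef_pos: [0.5586, -0.0654, 0.1511]
orientation: [0.955, 0.297, -0.0, -0.0]
ft_force: [-0.2, -0.4, -2.8]
gripper_width: 0.658
grip_force: 30.0
```

>>> move_arm --motion '[[[0,0,0],-0.6,0],[[0,0,0],-0.6,0],[[0,0,0],-0.6,0],[[0,0,0],-0.6,0],[[0,0,0],-0.6,0]]'

```text
time_s: 20.25
eef_pos: [0.5587, -0.0655, 0.1511]
orientation: [0.908, 0.419, -0.0, -0.0]
ft_force: [0.4, -0.5, -2.2]
gripper_width: 0.654
grip_force: 30.0
```

>>> move_arm --motion '[[[0,0,0],-0.6,0],[[0,0,0],-0.6,0],[[0,0,0],-0.6,0],[[0,0,0],-0.6,0],[[0,0,0],-0.6,0]]'

```text
time_s: 20.75
eef_pos: [0.5587, -0.0654, 0.1511]
orientation: [0.845, 0.534, -0.0, -0.0]
ft_force: [-1.1, 0.1, -2.1]
gripper_width: 0.656
grip_force: 30.0
```

>>> move_arm --motion '[[[0,0,0],-0.6,0],[[0,0,0],-0.6,0],[[0,0,0],-0.6,0],[[0,0,0],-0.6,0],[[0,0,0],-0.6,0]]'

```text
time_s: 21.25
eef_pos: [0.5586, -0.0655, 0.1511]
orientation: [0.768, 0.64, -0.0, -0.0]
ft_force: [0.0, 0.2, -2.5]
gripper_width: 0.654
grip_force: 30.0
```

>>> move_arm --motion '[[[0,0,0],-0.6,0],[[0,0,0],-0.5,0],[[0,0,0],-0.4,0],[[0,0,0],-0.3,0],[[0,0,0],-0.25,0]]'

```text
time_s: 21.75
eef_pos: [0.5587, -0.0655, 0.1511]
orientation: [0.708, 0.706, -0.0, -0.0]
ft_force: [-1.4, 0.9, -3.1]
gripper_width: 0.656
grip_force: 30.0
```

>>> move_arm --motion '[[[0,0,0],-0.12,0],[[0,0,0],0,0],[[0,0,0],0,0]]'

```text
time_s: 22.05
eef_pos: [0.5587, -0.0655, 0.1512]
orientation: [0.705, 0.709, 0.0, 0.0]
ft_force: [0.1, -0.6, -2.7]
gripper_width: 0.652
grip_force: 30.0
```

```bash
python3 m5.py; python3 -c "
from h import *
plan([.548,.192,.15],90.36,34,0,10)"
```

```text
[ 0.5587 -0.0655  0.1512] 90.34 tilt 0.0 [ 0.1 -0.6 -2.7] [-0.04 -0.13 -0.02]
wrist ball centre rel TCP (along,left,up) [ 0.0009 -0.0006  0.0176] 1994
wrist   rim z at -0.062 [0.0181 0.0188] 2540 lat ctr -0.031 0.027
wrist   rim z at 0.04 [0.018  0.0189] 4559 lat ctr -0.031 0.027
wrist   along [-0.0579  0.0674]
side ball centre rel TCP (along,left,up) [0.0008 0.0016 0.0188] 158
side   rim z at -0.062 [0.0186 0.0199] 151 lat ctr -0.028 0.03
side   rim z at 0.04 [0.0137 0.0171] 45 lat ctr -0.026 0.008
side   along [-0.0616  0.0609]
scene ball centre rel TCP (along,left,up) [0.001  0.003  0.0177] 103
scene   rim z at -0.062 [0.0179 0.0195] 139 lat ctr -0.028 0.028
scene   rim z at 0.04 [0.0156 0.0184] 31 lat ctr 0.001 0.018
scene   along [-0.0606  0.0619]
[[[0.02, -0.0, 0.0], np.float64(-0.0), 0], [[0.04, -0.0, 0.0], np.float64(-0.0), 0], [[0.06, -0.0, 0.0], np.float64(-0.0), 0], [[0.09, -0.01, 0.0], np.float64(-0.0), 0], [[0.1, -0.0, 0.0], np.float64(-0.0), 0]]
[[[0.12, -0.01, 0.0], np.float64(-0.0), 0], [[0.15, -0.0, 0.0], np.float64(-0.0), 0], [[0.16, -0.01, 0.0], np.float64(-0.0), 0
[... 448 characters left out ...]
0.0], np.float64(-0.0), 0], [[0.2, -0.0, 0.0], np.float64(-0.0), 0]]
[[[0.21, -0.01, 0.01], np.float64(-0.0), 0], [[0.21, -0.01, -0.0], np.float64(-0.0), 0], [[0.2, -0.01, -0.0], np.float64(-0.0), 0], [[0.21, -0.0, -0.0], np.float64(-0.0), 0], [[0.2, -0.01, -0.0], np.float64(-0.0), 0]]
[[[0.19, -0.01, 0.0], np.float64(-0.0), 0], [[0.16, -0.0, 0.0], np.float64(-0.0), 0], [[0.15, -0.01, 0.0], np.float64(-0.0), 0], [[0.12, -0.0, 0.0], np.float64(-0.0), 0], [[0.1, -0.01, 0.0], np.float64(-0.0), 0]]
[[[0.09, 0.0, 0.0], np.float64(-0.0), 0], [[0.06, -0.0, 0.0], np.float64(-0.0), 0], [[0.04, -0.0, 0.0], np.float64(-0.0), 0], [[0.02, -0.0, 0.0], np.float64(-0.0), 0]]
end [0.5482 0.192  0.1502] 90.35
```

>>> move_arm --motion '[[[0.02,0,0],0,0],[[0.04,0,0],0,0],[[0.06,0,0],0,0],[[0.09,-0.01,0],0,0],[[0.1,0,0],0,0]]'

```text
time_s: 22.7
eef_pos: [0.558, -0.0495, 0.1512]
orientation: [0.705, 0.709, -0.0, -0.0]
ft_force: [0.6, 0.3, -3.4]
gripper_width: 0.655
grip_force: 30.0
```

>>> move_arm --motion '[[[0.12,-0.01,0],0,0],[[0.15,0,0],0,0],[[0.16,-0.01,0],0,0],[[0.19,0,0],0,0],[[0.2,-0.01,0],0,0]]'

```text
time_s: 23.2
eef_pos: [0.5563, -0.0081, 0.1512]
orientation: [0.705, 0.709, 0.0, -0.0]
ft_force: [-0.2, 0.5, -2.4]
gripper_width: 0.651
grip_force: 30.0
```

>>> move_arm --motion '[[[0.21,-0.01,0],0,0],[[0.21,-0.01,0],0,0],[[0.2,-0.01,0],0,0],[[0.21,-0.01,0],0,0],[[0.2,-0.01,0],0,0]]'

```text
time_s: 23.7
eef_pos: [0.5535, 0.0435, 0.1512]
orientation: [0.705, 0.709, 0.0, -0.0]
ft_force: [0.1, 0.2, -2.0]
gripper_width: 0.654
grip_force: 30.0
```

>>> move_arm --motion '[[[0.21,-0.01,0],0,0],[[0.21,-0.01,0],0,0],[[0.2,-0.01,0],0,0],[[0.21,-0.01,0],0,0],[[0.2,-0.01,0],0,0]]'

```text
time_s: 24.2
eef_pos: [0.5506, 0.0949, 0.1512]
orientation: [0.705, 0.709, 0.0, -0.0]
ft_force: [-1.1, -0.4, -3.2]
gripper_width: 0.657
grip_force: 30.0
```

>>> move_arm --motion '[[[0.21,-0.01,0],0,0],[[0.21,-0.01,0],0,0],[[0.2,-0.01,0],0,0],[[0.21,-0.01,0],0,0],[[0.2,-0.01,0],0,0]]'

```text
time_s: 24.7
eef_pos: [0.5478, 0.1464, 0.1512]
orientation: [0.705, 0.709, 0.0, 0.0]
ft_force: [0.1, 0.5, -2.6]
gripper_width: 0.655
grip_force: 30.0
```

>>> move_arm --motion '[[[0.19,-0.01,0],0,0],[[0.16,0,0],0,0],[[0.15,-0.01,0],0,0],[[0.12,0,0],0,0],[[0.1,0,0],0,0]]'

```text
time_s: 25.2
eef_pos: [0.5466, 0.182, 0.1512]
orientation: [0.705, 0.709, -0.0, 0.0]
ft_force: [-0.8, 0.4, -2.2]
gripper_width: 0.655
grip_force: 30.0
```

>>> move_arm --motion '[[[0.09,0,0],0,0],[[0.06,0,0],0,0],[[0.04,0,0],0,0],[[0.02,0,0],0,0],[[0,0,0],0,0]]'

```text
time_s: 25.7
eef_pos: [0.5466, 0.1919, 0.1512]
orientation: [0.705, 0.709, -0.0, 0.0]
ft_force: [0.1, -0.8, -2.8]
gripper_width: 0.656
grip_force: 30.0
```

>>> move_arm --motion '[[[0,0,0],0,0],[[0,0,0],0,0],[[0,0,0],0,0],[[0,0,0],0,0],[[0,0,0],0,0]]'

```text
time_s: 26.2
eef_pos: [0.5466, 0.1919, 0.1512]
orientation: [0.705, 0.709, 0.0, 0.0]
ft_force: [-1.4, -0.6, -2.5]
gripper_width: 0.655
grip_force: 30.0
```

```bash
python3 m5.py f1.png side
```

```text
[0.5466 0.1919 0.1512] 90.35 tilt 0.0 [-1.4 -0.6 -2.5] [-0.04 -0.06 -0.01]
wrist ball centre rel TCP (along,left,up) [ 0.0008 -0.0002  0.0176] 3778
wrist   rim z at -0.062 [0.0181 0.0189] 2541 lat ctr -0.031 0.027
wrist   rim z at 0.04 [0.018  0.0189] 4583 lat ctr -0.031 0.027
wrist   along [-0.0579  0.0675]
side ball centre rel TCP (along,left,up) [0.0009 0.0022 0.0187] 99
side   rim z at -0.062 [0.0186 0.0197] 89 lat ctr -0.028 0.029
side   rim z at 0.04 [0.0163 0.0186] 72 lat ctr -0.027 0.018
side   along [-0.0627  0.0624]
scene ball centre rel TCP (along,left,up) [0.0012 0.0031 0.0176] 99
scene   rim z at -0.062 [0.0182 0.0193] 99 lat ctr -0.028 0.028
scene   rim z at 0.04 [0.0164 0.0185] 34 lat ctr 0.002 0.029
scene   along [-0.0621  0.0615]
```

View pics/f1.png

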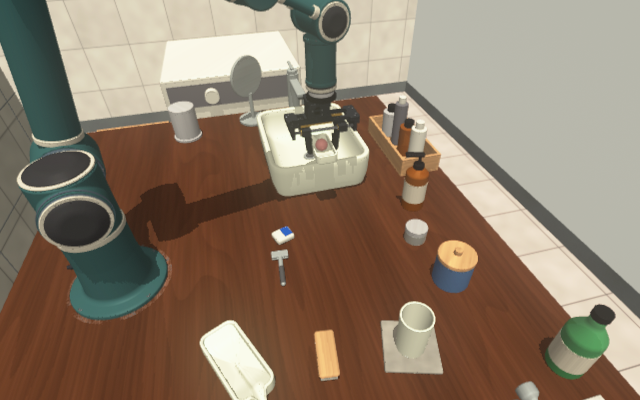

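The final view shows the dish held level over the near rim of the basin at (321,150), with the ball in its middle. The tumbler stands on the coaster at (413,330), and everything else is where it was. The underside is about 36 mm above the rim and the lip is about 65 mm past the rim's inner edge. I'm handing in.

```bash
python3 -c "
from rig import order
print(order.sign_off())"
```

```text
the job is handed in; nothing more can be done
None
```

The tumbler stands upright in the middle of the coaster, and the dish is held level with its ball in the middle, about 36 mm above the basin rim with the lip about 65 mm out over the bowl; handed in at about 26 s.

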